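# Shim the rocking glaze scale

## Task

The bench scale rocks because one of its feet is too short. Push the wooden wedge along the table, thin end first, under that short foot until the scale stands level and the rocking stops; then take the hand away from the wedge and press down with a fingertip on the corner of the pan above that foot to check that it no longer gives. Never pick the wedge up, leave the things standing around where they are, and finish with the hand clear of everything.

Things in the scene. Friction and masses are not known exactly. Their poses are not given: they have to be found in the camera images.
- wedge: loose hardwood wedge like a door stop, 120 long, 45 wide, 3 mm thick at the thin end rising evenly to 23 mm at the upright, flat, square heel; about 55 g. Origin: centre of its underside; +x runs along its length to the thin end, z up. It lies flat on the table to the side of the scale, its thin end roughly towards the short foot. Its slope is shallow enough that it stays put once pushed in
- wedge_tip (a point): middle of the lower edge of the thin end, 60 mm from the wedge's origin along its +x
- wedge_heel (a point): middle of the heel face, 60 mm from the wedge's origin along its -x and 10 mm above the table: push here, towards the thin end
- short_foot: round-ended rubber foot, radius 11 mm, under the far corner of the scale on the wedge's side; origin: its lowest point, 5 mm above the table while the scale leans, 12 mm when level (the wedge is 12 mm thick 54 mm behind its thin end). Axes as the scale's: x from display to far edge, y towards the wedge's side, z up. It stands 20 mm in from the casing's +y edge, 25 mm from its +x edge
- pan: flat steel weighing pan on top of the scale, 200 (x) by 220 (y) by 8 mm, axes as the scale's; origin: centre of its underside. Its top is 64 mm above the table when level. The grey casing below it is 260 by 240 mm, 24 to 56 mm above the table, with a display strip beyond the pan's -x edge
- pan_corner (a point): point on the pan's top face near the corner over the short foot (10 mm towards the pan's centre in x and 15 mm in y from the foot): press down here
- scale (a joint): rocking angle, rad, about the line through the two feet next to the short one, which is 127 mm from it: 0 = level, all feet carrying (it goes no higher, the wedge then jams); -0.055 = leaning over the short foot, as at the start. The foot bears down with about 5 N; pushing the wedge in takes about 4 to 12 N. The scale does not slide on the table
- offcut: flat wooden block 85 x 42 x 14 mm, same wood as the wedge but of even thickness; bystander; origin under its centre
- glaze_jar: white jar with lid, 58 mm wide, 85 mm tall; bystander; origin under its centre
- stamp: turned dark wooden stamp, 34 mm wide, 64 mm tall; bystander; origin under its centre
- cup: clay cup, 72 mm wide, 75 mm tall; bystander; origin under its centre
- slip_bottle: clear bottle with white cap, 48 mm wide, 120 mm tall; bystander; origin under its centre
- brush: brush lying on the table; bystander; origin under its middle
- test_tile: round clay test tile, 60 mm wide, 8 mm thick; bystander; origin under its centre
Mind the look-alikes: they are no part of the job. Leave any black, grey or pink look-alike of the wedge alone.

How it is judged:
On the way, in this order (a step that is already met when the one before it is completed fails the run):
1. the wedge carries the short foot and the scale is level (value of joint scale above -0.012 rad and contact force between wedge and short_foot above 1 N), for 0.2 s.
2. the pan is pressed at the corner over the short foot (more than 2 N, hand within 60 mm of the point, hand off the wedge) and the scale stays level (all of step 1 and contact force between the fingers and pan above 2 N and horizontal distance between the grasp point and pan_corner below 0.06 m and contact force between each of the arm, the fingers and wedge below 0.1 N), for 0.1 s.
At the end, for the whole second after the job is handed in: the scale is level within 0.012 rad, its short foot stands on the wedge (more than 1 N), and the wedge lies flat on the table at rest (all of step 1 and linear speed of wedge below 0.01 m/s and angle between wedge's own z axis and vertical below 0.06 rad and height (world z) of wedge below 0.004 m); the robot touches nothing.
It fails at once if the wedge is lifted off the table (more than 12 mm) or tipped over (height (world z) of wedge above 0.012 m or angle between wedge's own z axis and vertical above 0.4 rad).
It fails at once if a bystander is moved more than 30 mm (distance of any of offcut, glaze_jar, stamp, cup, slip_bottle, brush, test_tile from where it was at the start of the episode above 0.03 m).
It also fails if it takes over 45 s, if anything falls off the work surface, if the arm or the gripper's body presses on something with over 40 N, if the wrist force passes 120 N, or if a joint passes its speed limit or range.

## Robot

A 6-joint arm with a two-finger parallel gripper is mounted at the origin on the work surface. World frame = base frame: x ahead of the robot, y to its left, z up, the work surface at z = 0. Lengths are in m, angles in rad, forces in N, time in s.
With the tool pointing down it reaches from about 0.15 to 0.775 m from the base axis. Payload 6.1 kg.
Tool frame: the origin (TCP) lies at the very end of the fingers, on their centre line; the grasp point (between the pads) lies 19 mm behind it; z points along the fingers, y is the line along which they close (so a half turn about z gives the same grasp; the last joint's range is limited). The gripper opens to 85 mm and grips with 20 to 120 N. Pads are 22 mm wide; open, the fingers measure 114 mm over their backs; the gripper's body (76 mm by 85 mm) begins 54 mm behind the grasp point. The pads swing forward as they close: fully open they stand 13 mm farther back than shut.
Start: joints at [1.247, 0.126, -0.04, 1.405, 0, 1.571], TCP at [0.167, 0.498, 0.231] pointing down, gripper open.
Joint ranges: [-2.72, 2.72], [-0.95, 1.95], [-1.27, 1.35], [-1.78, 2.02], [-1.46, 1.47], [-3.14, 3.14]. Speed limits (rad/s): [2.39, 2.39, 3.01, 3.14, 3.14, 3.14].

## Interface

Orientations are given as [roll, pitch, yaw] about the fixed x, y, z axes, in that order (R = Rz(yaw) Ry(pitch) Rx(roll)).
In Python, from station import * gives the robot as it stands. The module is installed in compiled form; this text tells all that it offers.
- The arm moves only by the shell command python3 -m inch 'ROWS' [FORCE]. ROWS is a JSON object of lists of equal length, an entry for each row: "claw": the opening in per cent of the stroke, from 0 (shut) to 100 (fully open); "delta_pos": the shift along the tool's x, y, z in cm, a list of three; "roll": the turn about the tool's z in degrees. In form: {"claw": [claw, ...], "delta_pos": [[tx, ty, tz], ...], "roll": [roll, ...]}. A call has 1 to 12 rows; each row shifts and turns the commanded pose from where the row before left it, along the tool's axes as they then stand; what a row does not reach is not made up. A row lasts 1/12 s, in which the tool goes at most 41.7 mm and 7.16 degrees, less where a joint would pass 70% of its speed; a pose out of reach is approached as far as the arm can. A call with a gripper value outside its range is refused whole. The fingers move at their own pace and stop on an object; FORCE is the grip in N (left out, the last holds). Time passes only in rows, so rows that do not move let the fingers close. It gives the time, the measured TCP pose, the force, the opening and the grip force at its end, in the units of the state.
- state(): the state, without advancing time (a new reading comes with each control period).
- snapshot(name): name is "side" or "top"; returns (picture, depth): 384x512x3 uint8, red, green, blue; 384x512 float32, m along the optical axis (not along the pixel's ray), 0 where there is no reading.
- get_calibration(name): a dict with "intrinsics" (3x3 intrinsics, pixels), "R" (3x3) and "t" (3): a world point X has camera coordinates R X + t. Camera axes: x right, y down, z forward; pixel columns grow to the right and rows downward; lengths in m; the calibration is good to about 2 mm. A picture is of the moment at which its call begins. get_calibration takes no time and is no camera call.
- sign_off(): hands the job in; it is judged then, once.
The state is a dict: "clock": time; "qpos": joint angles; "dq": joint speeds; "effort": joint torques, N m; "position": TCP position; "ee_rot": TCP orientation; "ft_force": force on the tool from outside, world axes, zero at the start; "wrist_torque": the same for the moment, N m; "finger_gap": finger opening in m; "grasp_force": force on a finger pad.
Only numpy, scipy, OpenCV 4.12 (cv2) and the standard library are available. Lean on these libraries where they do the work, as an engineer would, in place of code of your own. Each camera call takes 0.05 s, during which the arm holds its last target. There are 200 camera calls.

## Working session

There is one attempt and no reset: what is moved stays moved. The work goes in short steps, Python scripts to look and compute and a shell command to move; the robot and the scene stay as the last step left them, time stands still between calls to the robot, and variables do not carry over. Pictures are saved under pics/ and viewed, at most 10 in all, crops included, and the job is handed in when it is done.

```bash
mkdir -p pics
cat > h.py <<'E'
from station import *
import numpy as np, cv2
def save(n,f,crop=None,k=1):
    p,d=snapshot(n); np.savez('/tmp/'+n+'.npz',p=p,d=d)
    im=p[:,:,::-1]
    if crop: im=im[crop[1]:crop[3],crop[0]:crop[2]]
    cv2.imwrite('pics/'+f,cv2.resize(im,None,fx=k,fy=k,interpolation=cv2.INTER_CUBIC))
def P(n,u,v,z=None):
    c=get_calibration(n);K,R,t=[np.array(c[k]) for k in('intrinsics','R','t')]
    r=np.linalg.inv(K)@[u,v,1]
    if z is None:
        d=np.load('/tmp/'+n+'.npz')['d'][int(round(v)),int(round(u))]; return R.T@(r*d-t)
    o=-R.T@t; w=R.T@r; return o+w*(z-o[2])/w[2]
def px(n,X):
    c=get_calibration(n);q=np.array(c['intrinsics'])@(np.array(c['R'])@X+np.array(c['t']));return q[:2]/q[2]
E
python3 -c "
from h import *
save('top','top1.png',k=1.5);save('side','side1.png',k=1.5);print(state())"
```

```text
{'clock': 0.1, 'qpos': array([ 1.24699568e+00,  1.26382307e-01, -4.05315517e-02,  1.40539573e+00,
       -2.45574066e-05,  1.57081583e+00]), 'dq': array([ 0.00109853, -0.00297764,  0.00080573,  0.00093462,  0.0004721 ,
        0.00132922]), 'effort': array([ 7.99295012e-04, -4.36901021e+01,  3.53607202e+01,  1.35609327e-02,
       -4.60460581e-05,  2.79545944e-06]), 'position': array([0.16692867, 0.49736192, 0.23056225]), 'ee_rot': array([-3.14007939e+00,  2.45868941e-05,  2.81777254e+00]), 'ft_force': array([ 0.81544702, -0.25807602, -0.04207506]), 'wrist_torque': array([-0.03621771,  0.02776169, -0.00690459]), 'grasp_force': 0.0, 'finger_gap': 0.08547052928231348}
```

View pics/top1.png

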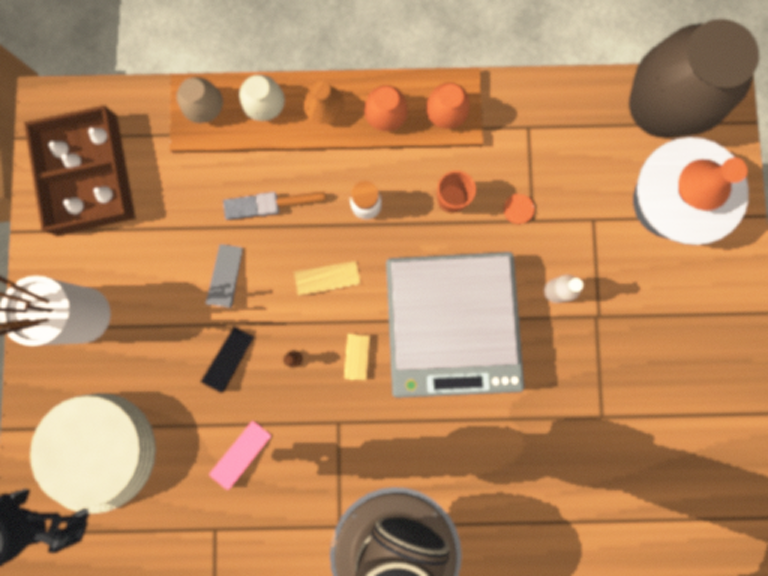

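View pics/side1.png

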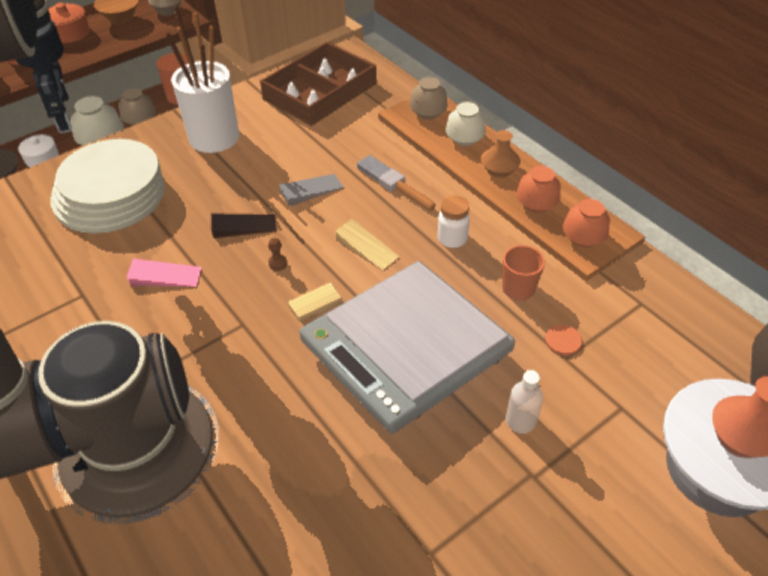

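Candidates in top1 (768×576 view): pale wood long piece (327,278); pale wood shorter block (357,357), which is the offcut; grey (225,275), black (228,360) and pink (240,455) look-alikes. I choose the one at (327,278): it is wood, about 120 long, and points at the upper-left scale corner (388,258), which is the short foot's corner. Now a close crop with depth to check it.

```bash
python3 -c "
from h import *
save('top','top2.png',(185,155,285,230),8)
d=np.load('/tmp/top.npz')
for u in range(194,246,4): print(u,[tuple(np.round(P('top',u,v)*1000).astype(int)) for v in (180,185,190)])
p=d['p'].astype(int)
hsv=cv2.cvtColor(d['p'],cv2.COLOR_RGB2HSV)
# scale pan/casing region by height
c=get_calibration('top');print(np.round(-np.array(c['R']).T@c['t'],3))
H,W=d['d'].shape
uu,vv=np.meshgrid(range(W),range(H));K=np.array(c['intrinsics']);r=np.linalg.inv(K)@np.stack([uu.ravel(),vv.ravel(),np.ones(H*W)])
X=(np.array(c['R']).T@(r*d['d'].ravel()-np.array(c['t'])[:,None])).T.reshape(H,W,3);np.save('/tmp/X.npy',X)
m=np.zeros((H,W),np.uint8);s=X[160:270,252:355,2];m[160:270,252:355]=(s>.03)&(s<.09)
q=X[m>0];print(cv2.minAreaRect((q[:,:2]*1000).astype(np.float32)),cv2.boxPoints(cv2.minAreaRect((q[:,:2]*1000).astype(np.float32))))
A=np.c_[q[:,:2],np.ones(len(q))];print(np.linalg.lstsq(A,q[:,2],rcond=None)[0])
print(hsv[185,218],hsv[238,238],hsv[160,240])
"
```

```text
194 [(np.int64(539), np.int64(193), np.int64(-3)), (np.int64(523), np.int64(193), np.int64(-1)), (np.int64(509), np.int64(193), np.int64(0))]
198 [(np.int64(538), np.int64(181), np.int64(-1)), (np.int64(521), np.int64(178), np.int64(19)), (np.int64(506), np.int64(177), np.int64(24))]
202 [(np.int64(535), np.int64(167), np.int64(17)), (np.int64(520), np.int64(166), np.int64(21)), (np.int64(506), np.int64(167), np.int64(17))]
206 [(np.int64(535), np.int64(155), np.int64(18)), (np.int64(520), np.int64(155), np.int64(18)), (np.int64(506), np.int64(155), np.int64(17))]
210 [(np.int64(535), np.int64(143), np.int64(17)), (np.int64(520), np.int64(144), np.int64(16)), (np.int64(506), np.int64(143), np.int64(19))]
214 [(np.int64(535), np.int64(132), np.int64(15)), (np.int64(520), np.int64(132), np.int64(17)), (np.int64(506), np.int64(133), np.int64(12))]
218 [(np.int64(535), np.int64(121), np.int64(12)), (np.int64(520), np.int64(121), np.int64(14)), (np.int64(505), np.int64(121), np.int64(15))]
222 [(np.int64(535), np.int64(109), np.int64(10)), (np.int64(521), np.int64(110), np.int64(8)), (np.
[... 366 characters left out ...]
), (np.int64(521), np.int64(75), np.int64(3)), (np.int64(506), np.int64(75), np.int64(0))]
238 [(np.int64(535), np.int64(63), np.int64(4)), (np.int64(520), np.int64(63), np.int64(4)), (np.int64(506), np.int64(64), np.int64(-1))]
242 [(np.int64(535), np.int64(52), np.int64(-2)), (np.int64(521), np.int64(52), np.int64(-3)), (np.int64(505), np.int64(52), np.int64(3))]
[0.392 0.005 1.1  ]
((426.193359375, -116.70906066894531), (260.3924560546875, 240.93553161621094), 1.4996682405471802) [[ 2.9288898e+02  3.1005120e-01]
 [ 2.9919452e+02 -2.4054294e+02]
 [ 5.5949774e+02 -2.3372818e+02]
 [ 5.5319220e+02  7.1248169e+00]]
[-0.02022272 -0.03807775  0.06626156]
[ 22 125 247] [ 23 117 252] [ 14 155 217]
```

View pics/top2.png

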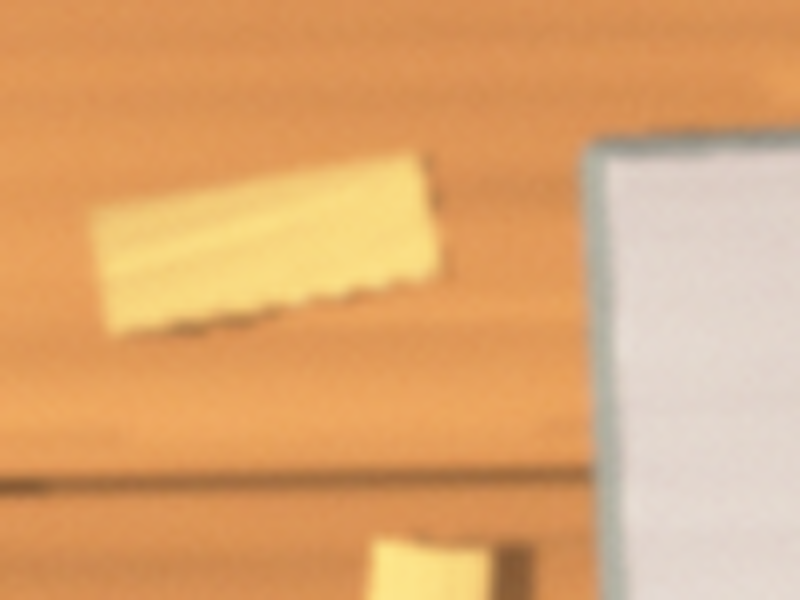

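The crop shows the wedge with its heel to the left (corners (92,208), (108,335)) and its thin end to the right (corners (418,152), (440,275)). The height falls from about 21 to 3 mm, as a wedge should. The scale corner is at (590,140). I'll work out the poses and the approach from these.

```bash
cat >> h.py <<'E'
def totool(X,yaw=None):
    s=state();p=s['position'];y=s['ee_rot'][2]; d=np.array(X)-p
    return np.round(100*np.array([d@[np.cos(y),np.sin(y),0],d@[np.sin(y),-np.cos(y),0],-d[2]]),2)
E
python3 -c "
from h import *
f=lambda x,y,z:P('top',x/8+185-.44,y/8+155-.44,z)
h1,h2,t1,t2=f(92,208,.023),f(108,335,.023),f(418,152,.003),f(440,275,.003)
heel=(h1+h2)/2;tip=(t1+t2)/2
print(np.round([h1,h2,t1,t2,heel,tip],4),np.linalg.norm((heel-tip)[:2]),np.linalg.norm(h1-h2))
a=tip-heel;print('wedge dir',np.degrees(np.arctan2(a[1],a[0])))
foot=np.array([.5276,-.0153]);b=foot-heel[:2];print('to foot',np.degrees(np.arctan2(b[1],b[0])),np.linalg.norm(b))
b=b/np.linalg.norm(b);u=a[:2]/np.linalg.norm(a[:2]);w=foot-heel[:2];print('lateral of foot from axis',u[0]*w[1]-u[1]*w[0])
print('tool to behind heel', totool(np.r_[heel[:2]-u*.06,.1]), heel[:2]-u*.06)
print(P('top',244,133,.085),P('top',196,238,.06),P('top',150,183,.02))
"
```

```text
[[0.5333 0.1828 0.023 ]
 [0.4873 0.1772 0.023 ]
 [0.5542 0.0663 0.003 ]
 [0.5086 0.0589 0.003 ]
 [0.5103 0.18   0.023 ]
 [0.5314 0.0626 0.003 ]] 0.11926967269272432 0.04631795833029577
wedge dir -79.80906617421802
to foot -84.93802881981202 0.19607251304248388
lateral of foot from axis -0.017528446953188906
tool to behind heel [-39.77 -13.91  13.07] [0.49968416 0.23906122]
[0.65421553 0.04037825 0.085     ] [0.37001675 0.17737176 0.06      ] [0.52929957 0.31629611 0.02      ]
```

```bash
python3 -m inch '{"claw":[18,18,18,18,18,18,18,18,18,18,18],"delta_pos":[[0,0,0],[0,0,0],[0,0,0],[0,0,0],[0,0,0],[0,0,0],[0,0,0],[0,0,0],[0,0,0],[0,0,0],[0,0,0]],"roll":[6.84,6.84,6.84,6.84,6.84,6.84,6.84,6.84,6.84,6.84,0]}' 20; python3 -c "
from h import *
print(totool([.516,.235,.1]))"
```

```text
clock: 1.07
position: [0.167, 0.4976, 0.231]
ee_rot: [-3.141, 0.001, 1.621]
ft_force: [0.1, 0.5, -0.2]
finger_gap: 0.0154
grasp_force: 0.0
[-27.98  33.54  13.1 ]
```

```bash
python3 -m inch '{"claw":[18,18,18,18,18,18,18,18,18,18,18,18],"delta_pos":[[-2.54,3.05,1],[-2.54,3.05,1],[-2.54,3.05,1],[-2.54,3.05,1],[-2.54,3.05,1],[-2.54,3.05,1],[-2.54,3.05,1],[-2.54,3.05,1],[-2.54,3.05,1],[-2.54,3.05,1],[-2.58,3.04,1],[0,0,0]],"roll":[0,0,0,0,0,0,0,0,0,0,0,0]}'; python3 -c "
from h import *
print(totool([.516,.235,.006]))"
```

```text
clock: 2.07
position: [0.5205, 0.2317, 0.1186]
ee_rot: [-3.141, 0.003, 1.622]
ft_force: [-0.1, -0.6, -0.0]
finger_gap: 0.0153
grasp_force: 0.0
[ 0.35 -0.43 11.26]
```

```bash
python3 -m inch '{"claw":[18,18,18,18,18,18,18,18],"delta_pos":[[0.3,-0.4,2],[0,0,2],[0,0,2],[0,0,2],[0,0,2],[0,0,1.1],[0,0,0],[0,0,0]],"roll":[0,0,0,0,0,0,0,0]}'; python3 -c "
from h import *
save('side','side2.png',(180,100,360,240),4)"
```

```text
clock: 2.73
position: [0.5123, 0.2389, 0.0102]
ee_rot: [-3.141, 0.0, 1.625]
ft_force: [0.1, 0.6, 0.9]
finger_gap: 0.0154
grasp_force: 0.0
```

View pics/side2.png

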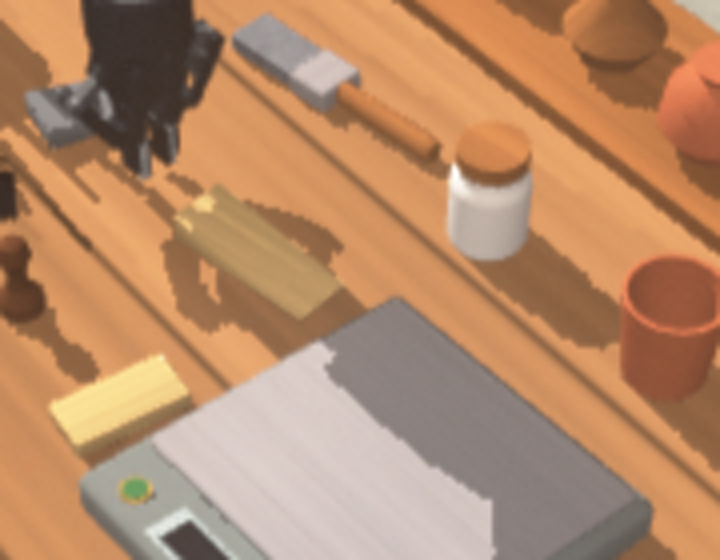

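Fingers (150,160) stand right behind the wedge's heel (190,205), clear of everything. Now a slow push.

```bash
python3 -m inch '{"claw":[18,18,18,18,18,18,18,18,18,18,18,18],"delta_pos":[[-1,0.5,0.3],[-1.3,0,0],[-0.9,0,0],[-0.5,0,0],[-0.4,0,0],[-0.4,0,0],[-0.4,0,0],[-0.4,0,0],[-0.4,0,0],[-0.4,0,0],[-0.4,0,0],[0,0,0]],"roll":[0,0,0,0,0,0,0,0,0,0,0,0]}'; python3 -c "
from h import *
save('top','top3.png',(185,155,285,230),8)"
```

```text
clock: 3.78
position: [0.521, 0.1736, 0.0072]
ee_rot: [-3.141, 0.0, 1.624]
ft_force: [-0.0, 0.1, 0.6]
finger_gap: 0.0155
grasp_force: 0.0
```

View pics/top3.png

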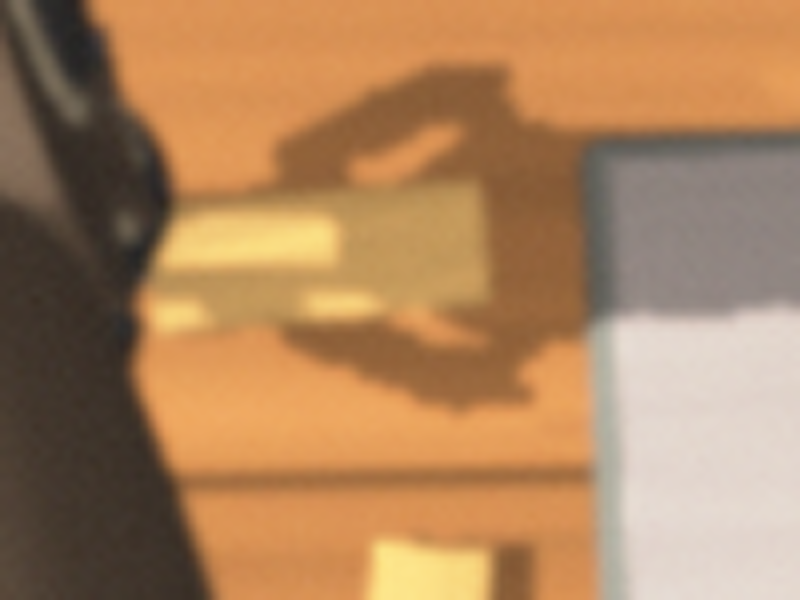

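The wedge now lies flush with the fingers, its thin-end corners at (482,180) and (490,302). Next I check its line against the foot.

```bash
python3 -c "
from h import *
f=lambda x,y,z:P('top',x/8+185-.44,y/8+155-.44,z)
t1,t2=f(482,180,.003),f(490,302,.003);tip=(t1+t2)/2
e=t2-t1;print(np.round([t1,t2,tip],4),np.linalg.norm(e),'dir from end edge',np.degrees(np.arctan2(e[1],e[0]))+90)
b=np.array([.5276,-.0153]);
for a in (-85,-86.9,-88):
  u=np.array([np.cos(np.radians(a)),np.sin(np.radians(a))]);w=b-tip[:2];print(a,'lat',u[0]*w[1]-u[1]*w[0],'along',u@w, 'heel',tip[:2]-.12*u)
"
```

```text
[[0.5433 0.043  0.003 ]
 [0.4983 0.0408 0.003 ]
 [0.5208 0.0419 0.003 ]] 0.045050749517559475 dir from end edge -87.2288249377952
-85 lat 0.0017528961369720321 along 0.05757654217502351 heel [0.51037696 0.16144803]
-86.9 lat 0.0036608929494275776 along 0.05748676992588907 heel [0.51434619 0.16172907]
-88 lat 0.004763817245629503 along 0.05740589602949784 heel [0.51664771 0.16183157]
```

```bash
python3 -m inch '{"claw":[18,18,18,18,18,18,18,18,18,18,18,18],"delta_pos":[[-0.5,0,0],[-0.5,0,0],[-0.5,0,0],[-0.5,0,0],[-0.5,0,0],[-0.5,0,0],[-0.5,0,0],[-0.5,0,0],[-0.5,0,0],[-0.5,0,0],[-0.5,0,0],[-0.5,0,0]],"roll":[0,0,0,0,0,0,0,0,0,0,0,0]}'; python3 -m inch '{"claw":[18,18,18,18,18,18,18,18,18,18],"delta_pos":[[-0.3,0,0],[-0.3,0,0],[-0.3,0,0],[-0.3,0,0],[-0.3,0,0],[-0.3,0,0],[-0.3,0,0],[-0.3,0,0],[-0.3,0,0],[-0.3,0,0]],"roll":[0,0,0,0,0,0,0,0,0,0]}'; python3 -c "
from h import *
save('top','top4.png',(185,145,305,235),6);s=state();print(s['ft_force'])
X=[P('top',u,v) for u in range(275,340,4) for v in range(180,235,4)];q=np.array(X);print(np.linalg.lstsq(np.c_[q[:,:2],np.ones(len(q))],q[:,2],rcond=None)[0])"
```

```text
clock: 4.83
position: [0.5243, 0.1138, 0.0073]
ee_rot: [3.142, -0.0, 1.624]
ft_force: [0.2, 0.6, 0.5]
finger_gap: 0.0151
grasp_force: 0.1
clock: 5.67
position: [0.5259, 0.0844, 0.0073]
ee_rot: [-3.142, -0.0, 1.624]
ft_force: [-0.9, 4.1, 0.3]
finger_gap: 0.0157
grasp_force: 2.1
[-0.49369995  2.17422044 -0.14725455]
[-0.15477674  0.16747167  0.15934653]
```

View pics/top4.png

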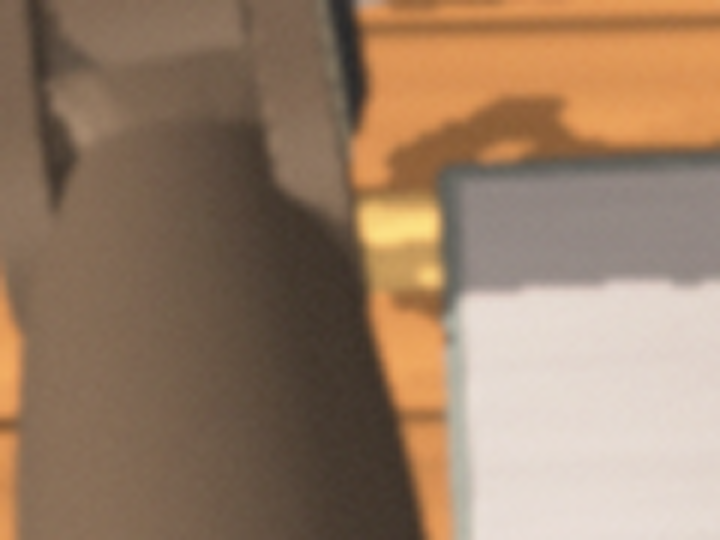

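The wedge's visible edges at (360–440, 195) and (375–445, 290) run straight under the casing corner (445,170). The foot has made contact at 4 N, so I keep pushing.

```bash
python3 -m inch '{"claw":[18,18,18,18,18,18,18,18,18],"delta_pos":[[-0.2,0,0],[-0.2,0,0],[-0.2,0,0],[-0.2,0,0],[-0.2,0,0],[-0.2,0,0],[-0.2,0,0],[-0.2,0,0],[-0.2,0,0]],"roll":[0,0,0,0,0,0,0,0,0]}';  python3 -m inch '{"claw":[18,18,18],"delta_pos":[[-0.15,0,0],[-0.15,0,0],[0,0,0]],"roll":[0,0,0]}'; python3 -m inch '{"claw":[18,18,18],"delta_pos":[[-0.15,0,0],[0,0,0],[0,0,0]],"roll":[0,0,0]}'
```

```text
clock: 6.47
position: [0.5268, 0.0662, 0.0073]
ee_rot: [-3.142, 0.0, 1.624]
ft_force: [-0.7, 3.7, -1.2]
finger_gap: 0.0157
grasp_force: 2.0
clock: 6.72
position: [0.5271, 0.0628, 0.0073]
ee_rot: [3.142, 0.001, 1.624]
ft_force: [0.2, 1.3, 0.1]
finger_gap: 0.0154
grasp_force: 1.0
clock: 6.97
position: [0.5271, 0.0616, 0.0073]
ee_rot: [3.142, 0.001, 1.624]
ft_force: [-0.4, 1.4, 0.2]
finger_gap: 0.0153
grasp_force: 0.8
```

```bash
for i in 1; do python3 -m inch '{"claw":[18,18,18],"delta_pos":[[-0.15,0,0],[-0.1,0,0],[0,0,0]],"roll":[0,0,0]}'; python3 -m inch '{"claw":[18,18,18],"delta_pos":[[-0.15,0,0],[-0.1,0,0],[0,0,0]],"roll":[0,0,0]}'; done; python3 -c "
from h import *
save('side','side3.png',(180,100,380,250),4)"
```

```text
clock: 7.22
position: [0.5272, 0.0593, 0.0073]
ee_rot: [-3.142, 0.0, 1.624]
ft_force: [-0.4, 2.4, 0.9]
finger_gap: 0.0155
grasp_force: 1.5
clock: 7.47
position: [0.5274, 0.0567, 0.0073]
ee_rot: [3.142, 0.0, 1.624]
ft_force: [-0.8, 3.0, 0.3]
finger_gap: 0.0152
grasp_force: 1.4
```

View pics/side3.png

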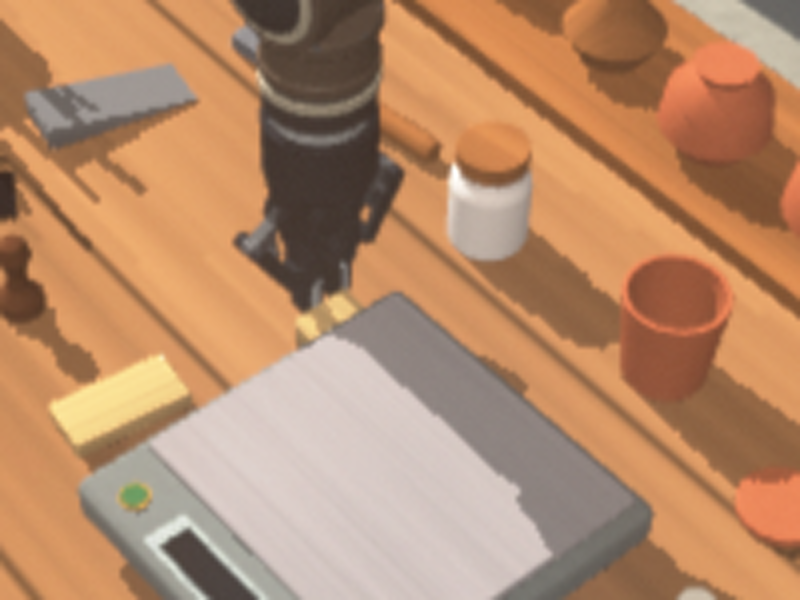

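The wedge's heel is at (330,305), still held by the fingers. The scale corner has risen from (398,298) to (400,292). I'll measure the tilt from depth.

```bash
cat >> h.py <<'E'
def tilt():
    # pan polygon in side image, points by depth, robust plane
    d=np.load('/tmp/side.npz')['d'];m=np.zeros(d.shape,np.uint8)
    poly=np.array([[280,176],[338,225],[278,260],[226,214]],np.int32);cv2.fillPoly(m,[poly],1)
    v,u=np.nonzero(m);c=get_calibration('side');K,R,t=[np.array(c[k]) for k in('intrinsics','R','t')]
    X=(R.T@(np.linalg.inv(K)@np.stack([u,v,np.ones(len(u))])*d[v,u]-t[:,None])).T
    X=X[abs(X[:,2]-.062)<.025]
    g=np.linalg.lstsq(np.c_[X[:,:2],np.ones(len(X))],X[:,2],rcond=None)[0]
    return len(X),np.round(g,4),'z at foot',g@[.527,-.015,1],'z centre',g@[.44,-.115,1]
E
python3 -c "
from h import *
print(tilt())
save('side','x.png');print(tilt())"
```

```text
(4819, array([-0.0017, -0.0019,  0.0634]), 'z at foot', np.float64(0.062491326067040456), 'z centre', np.float64(0.06282602981511538))
(4809, array([-0.003 , -0.0018,  0.0639]), 'z at foot', np.float64(0.062383396112364764), 'z centre', np.float64(0.06282886878806464))
```

```bash
python3 -m inch '{"claw":[18,18,18],"delta_pos":[[-0.1,0,0],[-0.1,0,0],[0,0,0]],"roll":[0,0,0]}'; python3 -m inch '{"claw":[18,18,18],"delta_pos":[[-0.1,0,0],[0,0,0],[0,0,0]],"roll":[0,0,0]}'; python3 -c "
from h import *
for i in '12':
  save('side','x.png');print(tilt())"
```

```text
clock: 7.82
position: [0.5275, 0.0551, 0.0073]
ee_rot: [3.142, -0.001, 1.624]
ft_force: [-0.1, 4.4, 0.1]
finger_gap: 0.0153
grasp_force: 2.3
clock: 8.07
position: [0.5275, 0.0546, 0.0073]
ee_rot: [3.142, -0.002, 1.624]
ft_force: [0.1, 6.0, -0.2]
finger_gap: 0.0152
grasp_force: 3.2
(4817, array([-0.0007, -0.0001,  0.0631]), 'z at foot', np.float64(0.06273503359232376), 'z centre', np.float64(0.06281000278264887))
(4810, array([-0.0006, -0.0006,  0.063 ]), 'z at foot', np.float64(0.06271386688452554), 'z centre', np.float64(0.06282198251297659))
```

```bash
python3 -m inch '{"claw":[18,18,18,18],"delta_pos":[[-0.1,0,0],[-0.1,0,0],[0,0,0],[0,0,0]],"roll":[0,0,0,0]}'; python3 -m inch '{"claw":[18,18,18,18,18,18,0,0,0,0,0],"delta_pos":[[0.5,0,0],[1,0,0],[1.5,0,0],[1.5,0,0],[0.5,0,0],[0,0,-2],[0,0,-3],[0,0,-3],[0,0,-3],[0,0,-1],[0,0,0]],"roll":[0,0,0,0,0,0,0,0,0,0,0]}'; python3 -c "
from h import *
for i in '12':
  save('side','x.png');print(tilt())
print(totool([.517,-.03,.075]))
save('top','x.png')
print(P('top',262,172),state()['position'])"
```

```text
clock: 8.5
position: [0.5276, 0.0536, 0.0073]
ee_rot: [3.142, -0.004, 1.625]
ft_force: [-0.1, 10.6, 0.1]
finger_gap: 0.0153
grasp_force: 5.0
clock: 9.42
position: [0.5269, 0.1019, 0.1304]
ee_rot: [3.136, 0.0, 1.624]
ft_force: [-0.8, -0.1, -0.3]
finger_gap: 0.0003
grasp_force: 0.0
(4802, array([-0.0008,  0.0013,  0.0633]), 'z at foot', np.float64(0.0628692244532697), 'z centre', np.float64(0.06280438332807478))
(4813, array([-0.0006,  0.0004,  0.0631]), 'z at foot', np.float64(0.06278067360663304), 'z centre', np.float64(0.06278500085069585))
[-13.1   -1.48   5.16]
[ 0.55069206 -0.00722387  0.0469203 ] [0.52423527 0.10155155 0.12575117]
```

```bash
python3 -m inch '{"claw":[0,0,0,0,0,0,0,0],"delta_pos":[[-2.6,-0.3,0],[-2.6,-0.3,0],[-2.6,-0.3,0],[-2.6,-0.2,0],[-2.6,-0.2,0],[0,0,2],[0,0,2],[0,0,0]],"roll":[0,0,0,0,0,0,0,0]}';python3 -m inch '{"claw":[0,0,0,0],"delta_pos":[[0,0,0.4],[0,0,0.4],[0,0,0.2],[0,0,0]],"roll":[0,0,0,0]}'
```

```text
clock: 10.23
position: [0.5153, -0.0292, 0.0818]
ee_rot: [-3.133, -0.001, 1.623]
ft_force: [-0.7, -0.1, 0.1]
finger_gap: 0.0002
grasp_force: 0.0
clock: 10.57
position: [0.519, -0.0283, 0.0773]
ee_rot: [-3.142, 0.0, 1.625]
ft_force: [0.4, 1.2, 0.3]
finger_gap: -0.0002
grasp_force: 0.0
```

```bash
python3 -m inch '{"claw":[0,0,0,0,0],"delta_pos":[[0,0,0.3],[0,0,0.3],[0,0,0.3],[0,0,0.2],[0,0,0]],"roll":[0,0,0,0,0]}';python3 -m inch '{"claw":[0,0,0],"delta_pos":[[0,0,0.2],[0,0,0],[0,0,0]],"roll":[0,0,0]}'
```

```text
clock: 10.98
position: [0.5186, -0.0286, 0.0658]
ee_rot: [-3.141, -0.0, 1.624]
ft_force: [-0.6, 0.6, -0.1]
finger_gap: -0.0002
grasp_force: 0.0
clock: 11.23
position: [0.5189, -0.0287, 0.0643]
ee_rot: [3.142, 0.0, 1.624]
ft_force: [-0.3, -0.9, -0.4]
finger_gap: -0.0001
grasp_force: 0.0
```

```bash
python3 -m inch '{"claw":[0,0,0],"delta_pos":[[0,0,0.1],[0,0,0.1],[0,0,0]],"roll":[0,0,0]}';python3 -m inch '{"claw":[0,0,0],"delta_pos":[[0,0,0.1],[0,0,0],[0,0,0]],"roll":[0,0,0]}'
```

```text
clock: 11.48
position: [0.5191, -0.0286, 0.064]
ee_rot: [3.14, 0.0, 1.624]
ft_force: [-5.5, -0.4, 12.6]
finger_gap: -0.0003
grasp_force: 6.3
clock: 11.73
position: [0.5192, -0.0286, 0.0639]
ee_rot: [3.139, 0.0, 1.624]
ft_force: [-7.6, 0.6, 19.0]
finger_gap: -0.0002
grasp_force: 9.5
```

The press held 13–19 N for more than 0.25 s with no give. I'll lift clear and check.

```bash
python3 -m inch '{"claw":[0,0,0,0,0,0,0,0,0,0],"delta_pos":[[0,0,-1],[0,0,-2],[0,0,-3],[0,0,-3],[0,0,-3],[3,0,-3],[3,0,0],[3,0,0],[0,0,0],[0,0,0]],"roll":[0,0,0,0,0,0,0,0,0,0]}'; python3 -c "
from h import *
for i in '12':
  save('side','side4.png',(180,100,380,250),4);print(tilt())"
```

```text
clock: 12.57
position: [0.5141, 0.0619, 0.211]
ee_rot: [3.141, 0.0, 1.627]
ft_force: [0.4, -1.0, -0.2]
finger_gap: 0.0003
grasp_force: 0.0
(4815, array([0.0001, 0.0004, 0.0628]), 'z at foot', np.float64(0.0629062040032521), 'z centre', np.float64(0.06285288083039992))
(4809, array([-0.0006,  0.001 ,  0.0632]), 'z at foot', np.float64(0.06291941897660706), 'z centre', np.float64(0.06287148377157095))
```

View pics/side4.png

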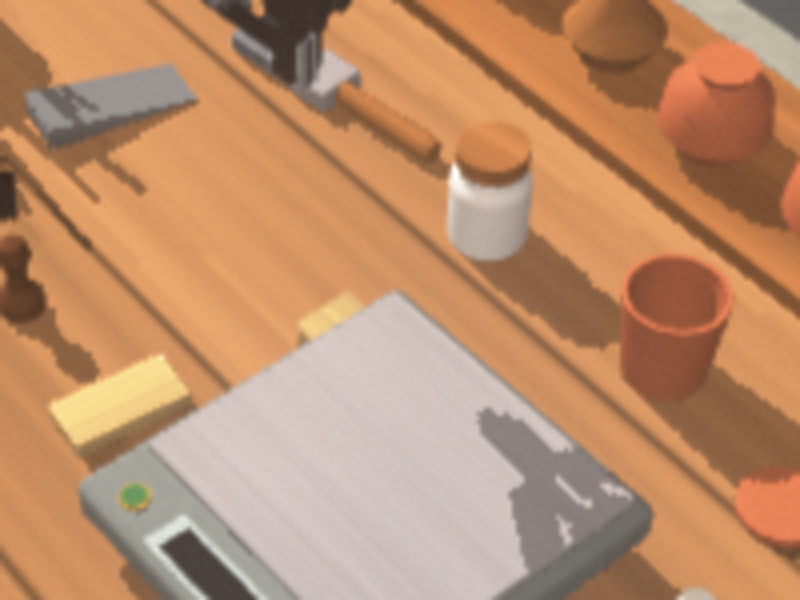

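The wedge's heel shows at (330,315) under the casing, the scale is level, nothing else has moved and the hand is clear.

```bash
python3 -c "
from station import *
print(sign_off())"
```

```text
the job is handed in; nothing more can be done
None
```

The job is handed in (sign-off returned no verdict): the wedge is under the short foot, the scale measures level, the pan corner held under a 13–19 N press without giving, and the hand is clear.

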